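# Run a board case down the roller track to the stop

### The arm

A 6-joint arm with a two-finger parallel gripper is mounted at the origin on the work surface. World frame = base frame: x ahead of the robot, y to its left, z up, the work surface at z = 0. Lengths are in m, angles in rad, forces in N, time in s.
With the tool pointing down it reaches from about 0.425 to 0.95 m from the base axis. Payload 3.5 kg.
Tool frame: the origin (TCP) lies midway between the tips of the shut fingers; the grasp point (between the pads) lies 19 mm behind it; z points along the fingers, y is the direction in which the jaws open and shut (so a half turn about z gives the same grasp; the last joint's range is limited). The gripper opens to 85 mm and grips with 20 to 120 N. Pads are 22 mm wide; open, the fingers measure 114 mm over their backs; the gripper's body (76 mm by 85 mm) begins 54 mm behind the grasp point. The pads swing forward as they close: fully open they stand 13 mm farther back than shut.
Start: joints at [0.98, 0.286, 1.577, -0, 1.279, -0.15], TCP at [0.288, 0.61, 0.231] pointing down, gripper open.
Joint ranges: [-2.77, 2.77], [-0.9, 2.22], [0.21, 2.48], [-1.53, 4.67], [0.24, 2.81], [-2.84, 2.84]. Speed limits (rad/s): [2.79, 2.79, 3.14, 3.14, 3.14, 3.14].

### API

Orientations are given as a unit quaternion [x, y, z, w].
In Python, from plant import ctrl gives the robot as it stands.
- The arm moves only by the tool apply_moves, never from a script. Its argument "moves" is a list that holds one entry, the list of rows, each a list of 7 numbers: the shift along the tool's x, y, z in m, then the turn, a rotation vector about the tool's x, y, z in degrees, then the gripper's target within -1 to 1 (shut at 1, half-way at 0, fully open at -1). In form: [[[tx, ty, tz, ax, ay, az, hand], ...]]. A call has 1 to 12 rows; each row shifts and turns the pose as measured when the row begins, along the tool's axes as they then stand; what a row does not reach is not made up. A row lasts 1/10 s, in which the tool goes at most 50 mm and 8.59 degrees, less where a joint would pass 70% of its speed; a pose out of reach is approached as far as the arm can. A call with a gripper value outside its range is refused whole. The fingers move at their own pace and stop on an object; "force" is the grip in N (left out, the last holds). Time passes only in rows, so rows that do not move let the fingers close. It gives the time, the measured TCP pose, the force and the opening at its end, in the units of the state.
- ctrl.get_state(): the state, without advancing time (a new reading comes with each control period).
- ctrl.read_camera(name): name is "side" or "top"; returns the picture (400x640x3 uint8, red, green, blue); there is no depth.
- ctrl.get_calibration(name): a dict with "camera_matrix" (3x3 intrinsics, pixels), "cam_to_world" (4x4, takes a point from camera to world coordinates). Camera axes: x right, y up, looking along -z (the intrinsics and any distortion apply to the point x, -y, -z); pixel columns grow to the right and rows downward; lengths in m; the calibration is good to about 2 mm. A picture is of the moment at which its call begins. get_calibration takes no time and is no camera call.
- ctrl.sign_off(): hands the job in, once; it reports no verdict.
The state is a dict: "time": time; "qpos": joint angles; "dq": joint speeds; "joint_efforts": joint torques, N m; "eef_pos": TCP position; "tcp_rot": TCP orientation; "contact_force": force on the tool from outside, world axes, zero at the start; "wrist_torque": the same for the moment, N m; "opening": opening from 0.0 (shut) to 1.0 (fully open).
Only numpy, scipy, OpenCV 4.12 (cv2) and the standard library are available. Lean on these libraries where they do the work, as an engineer would, in place of code of your own. Each camera call takes 0.05 s, during which the arm holds its last target. There are 200 camera calls.

### The job

The black antistatic case with a repaired board in it stands out of line on the open end of the roller track on the bench. Nudge it into line and push it slowly along the rollers with your fingertips, between the two yellow guide rails, until it sits right up against the rubber stop at the end, with neither the case nor the hand touching either rail. Do not lift or tip the case, leave the things around the track where they stand, and finish with the hand clear of everything.

Things in the scene. Friction and masses are not known exactly. Their poses are not given: they have to be found in the camera images.
- track: fixed roller track on the bench, 520 mm long, 172 mm wide. Origin on the bench surface under its middle; +x along it from the open end (x = -260 mm) to the stop, the way the case travels (roughly to the robot's left); +y to the side near the robot; z up. Open, with no rails, from x = -260 to -70 mm. Between the rails the lane is 116 mm wide, centred on y = 0
- roller_bed (a point): middle of the roller bed, level with the roller tops, 50 mm above the bench. Steel rollers, 20 mm diameter, 128 mm long, lie across the track 26 mm apart; the side profiles (track y = +-66 to +-86 mm) end 4 mm lower. The case rolls easily along the track (under 1 N) but drags sideways (a few N), so a push from behind does not square it; pushes on its sides do
- stop (a point): centre of the face of the black rubber stop pad at the end of the lane: track x = 245 mm, y = 0, 68 mm above the bench. The pad is 90 mm wide and 22 mm high, on a grey plate that reaches 86 mm above the bench
- rail_near: yellow guide rail on the side near the robot (track +y), fixed to the track. Origin at the centre of its straight bar: 280 mm long along the track (track x = -35 to 245 mm), 10 mm thick, 24 mm high, inner face at track y = +58 mm, top 78 mm above the bench. At the open end a 38 mm lead-in flares outwards, to track x = -70 mm
- rail_far: the same yellow guide rail on the side away from the robot: inner face at track y = -58 mm, flared lead-in to track x = -70 mm, top 78 mm above the bench
- case: closed black case with straight sides, 110 mm long (its x), 94 mm wide (its y), 58 mm high, 0.3 to 0.7 kg; a green board shows through its flush clear lid. Origin at the centre of its underside, z up. At the start it stands on the open end, its x within 20 degrees of the track's x, up to 35 mm off the middle line. Home, its origin is at track x = 190 mm. Too wide to grip
- reel: bystander: reel of solder wire standing on the bench with blue flanges, 54 mm diameter, 42 mm high, origin under its centre, beyond the track
- flux: bystander: yellow flux bottle with red cap, 36 mm diameter, 82 mm high, origin under its centre, beyond the track
- jar: bystander: white jar with green lid, 48 mm diameter, 50 mm high, origin under its centre, beyond the track
- meter: bystander: red multimeter lying on the bench, 150 x 74 mm and 41 mm high with its dial, origin under its centre, between the track and the robot

How it is judged:
At the end, for the whole second after the job is handed in: The case rests flat on the rollers between the rails, its front within 5 mm of the rubber stop, its middle within 11 mm of the lane's middle line, square to the lane within 0.12 rad, and still (x of case in the frame of track between 0.185 and 0.195 m and y of case in the frame of track between -0.011 and 0.011 m and z of case in the frame of track between 0.047 and 0.055 m and angle between the x axis of case and the x axis of track, either way round below 0.12 rad and angle between case's own z axis and vertical below 0.05 rad and linear speed of case below 0.01 m/s); the robot touches nothing.
It fails at once if the case or the robot touches a guide rail (contact force between any of rail_near, rail_far and anything else above 0.3 N).
It fails at once if the case is lifted more than 8 mm off the rollers (z of case in the frame of track above 0.058 m).
It fails at once if the case is tipped more than about 9 degrees (angle between case's own z axis and vertical above 0.15 rad).
It fails at once if the case is shoved along faster than 0.3 m/s (linear speed of case above 0.3 m/s).
It fails at once if the solder reel, flux bottle, jar or multimeter is moved more than 15 mm (distance of any of reel, flux, jar, meter from where it was at the start of the episode above 0.015 m).
It also fails if it takes over 67 s, if anything falls off the work surface, if the arm or the gripper's body presses on something with over 40 N, if the wrist force passes 120 N, or if a joint passes its speed limit or range.

## Working session

There is one attempt and no reset: what is moved stays moved. The work goes in short steps, Python scripts to look and compute and a tool call to move; the robot and the scene stay as the last step left them, time stands still between calls to the robot, and variables do not carry over. Pictures are saved under pics/ and viewed, about 8 in all and at most 12, crops included, and the job is handed in when it is done.

Besides the shell and the picture viewer there is one more tool, called after "Call:" as name(argument=value, ...), one argument or row to a line, values as JSON. apply_moves: Moves the arm, as the interface text tells. Its arguments: {"type":"object","properties":{"moves":{"type":"array","items":{"type":"array","items":{"type":"array","items":{"type":"number"}}}},"force":{"type":"number"}},"required":["moves"]}

```bash
mkdir -p pics
python3 - <<'E'
from plant import ctrl
import cv2
s=ctrl.get_state();print(s)
for n in("top","side"):
    cv2.imwrite(f"pics/{n}0.png",ctrl.read_camera(n)[:,:,::-1]);c=ctrl.get_calibration(n);print(c)
E
```

```text
{'time': 0.0, 'qpos': array([ 9.80029666e-01,  2.87189257e-01,  1.57818879e+00,  1.77317590e-05,
        1.27859268e+00, -1.50014639e-01]), 'dq': array([-6.78540915e-05, -5.64932044e-04, -9.80718922e-04,  4.57544306e-04,
        2.10187306e-04,  8.08661652e-04]), 'joint_efforts': array([ 2.19446069e-04, -4.05998719e+01, -2.92616343e+01, -1.56220462e-04,
        5.93859804e-03,  5.33578216e-06]), 'eef_pos': array([0.28757494, 0.60994703, 0.22992506]), 'tcp_rot': array([ 2.18598903e-01,  9.75814073e-01, -1.10533255e-03, -4.38319041e-04]), 'contact_force': array([0.35732069, 0.83350606, 0.09483358]), 'wrist_torque': array([ 0.02804246, -0.02084908,  0.00718854]), 'opening': 0.9971053132345388}
{'camera_matrix': array([[382.53294271,   0.        , 318.19003941],
       [  0.        , 382.53294271, 198.56447978],
       [  0.        ,   0.        ,   1.        ]]), 'cam_to_world': array([[ 0.006222  ,  0.99185354, -0.12723146,  0.47301659],
       [-0.99995717,  0.00529952, -0.00758767,  0.06287854],
       [-0.00685159,  0.12727322,  0.99184403,  0.84048689],
       [ 0.        ,  0.        ,  0.        ,  1.        ]])}
{'camera_matrix': array([[501.93728681,   0.        , 320.48815765],
       [  0.        , 501.93728681, 200.61528305],
       [  0.        ,   0.        ,   1.        ]]), 'cam_to_world': array([[-0.9625189 ,  0.19273746, -0.19081312,  0.39628377],
       [-0.27105458, -0.65943993,  0.70119069,  0.64015846],
       [ 0.00931592,  0.72663006,  0.68696577,  0.63440471],
       [ 0.        ,  0.        ,  0.        ,  1.        ]])}
```

View pics/top0.png

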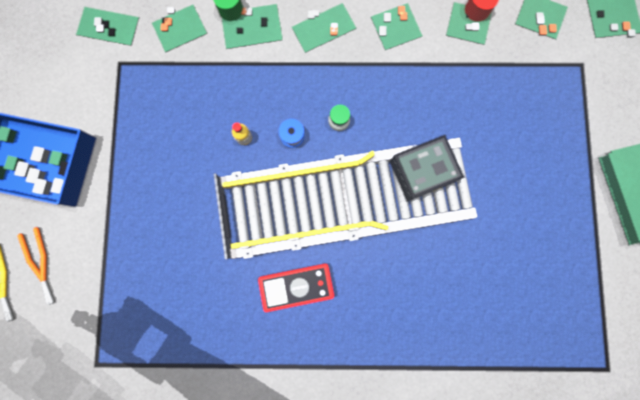

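View pics/side0.png

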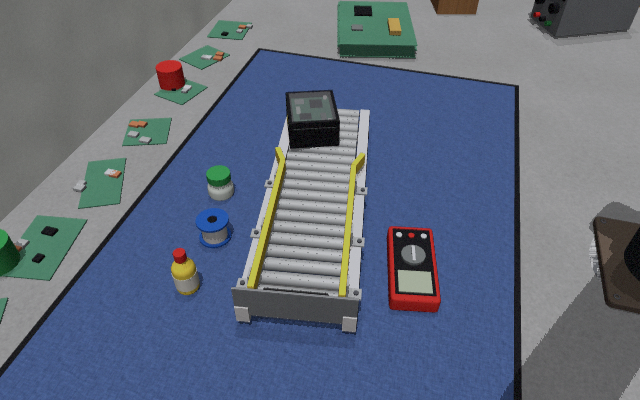

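The case (top image, about (427,168)) stands on the far side of the open end. It is yawed and clear of the rail flares, which start at about (372,155) and (385,228). The stop is at about (222,217). Next I measure the rails and the case.

```bash
cat > h.py <<'E'
from plant import ctrl
import cv2,numpy as np
def cast(n,uv,z):
    c=ctrl.get_calibration(n);K,T=c["camera_matrix"],c["cam_to_world"]
    uv=np.atleast_2d(uv).astype(float)
    d=np.c_[(uv[:,0]-K[0,2])/K[0,0],-(uv[:,1]-K[1,2])/K[1,1],-np.ones(len(uv))]@T[:3,:3].T
    return (T[:3,3]+d*((z-T[2,3])/d[:,2:]))[:,:2]
def proj(n,P):
    c=ctrl.get_calibration(n);K,T=c["camera_matrix"],c["cam_to_world"]
    p=(np.atleast_2d(P)-T[:3,3])@T[:3,:3]
    return np.c_[K[0,2]-K[0,0]*p[:,0]/p[:,2],K[1,2]+K[1,1]*p[:,1]/p[:,2]]
def yellow(im):
    h=cv2.cvtColor(im,cv2.COLOR_RGB2HSV);return cv2.inRange(h,(22,120,100),(34,255,255))
E
python3 - <<'E'
from h import *
im=cv2.imread("pics/top0.png")[:,:,::-1].copy()
m=yellow(im);n,l,s,c=cv2.connectedComponentsWithStats(m)
for i in range(1,n):
    if s[i,4]>60:
        ys,xs=np.where(l==i);k=(xs<335)&(xs>228)
        p=cast("top",np.c_[xs[k],ys[k]],.075)
        if k.sum()<50:continue
        vx,vy,x0,y0=cv2.fitLine(p.astype(np.float32),cv2.DIST_HUBER,0,.001,.001).ravel()
        q=cast("top",np.c_[xs,ys],.075)
        print(s[i],"dir",vx,vy,"pt",x0,y0,"ends y",q[:,1].min(),q[:,1].max(), q[q[:,1].argmax()])
big=cv2.resize(im[120:270,200:490],None,fx=2.75,fy=2.75,interpolation=cv2.INTER_CUBIC)
cv2.imwrite("pics/c1.png",big[:,:,::-1])
E
```

```text
[233 125  15  15 121] dir 0.50346947 -0.864013 pt 0.7055497 0.22920963 ends y 0.21651126263995218 0.24575127332252641 [0.71110918 0.24575127]
[223 152 151  35 585] dir 0.1735583 -0.9848236 pt 0.6182452 0.13945788 ends y -0.042842148731542934 0.2620939657209549 [0.59588865 0.26209397]
[296 222  91  15 280] dir 0.16969332 -0.98549694 pt 0.5020611 0.08623051 ends y -0.0670088648726117 0.11252580659774084 [0.49772894 0.11252581]
```

View pics/c1.png

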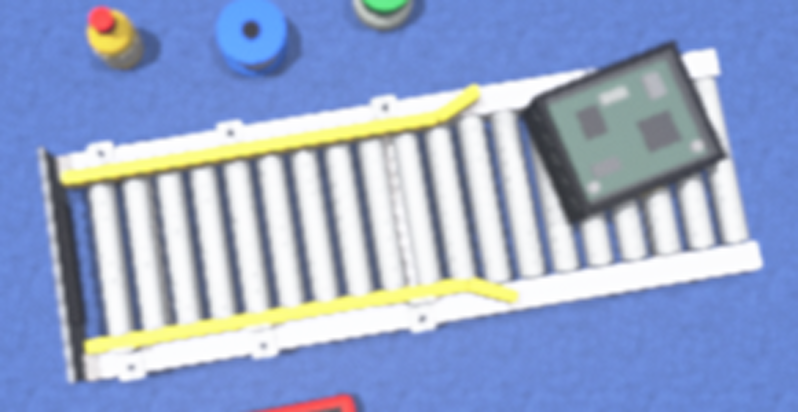

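The crop shows the rails, the flares and the case: lid corners at about (675,43), (724,157), (588,211) and (538,99), with the left side face visible. I use these for the track and case poses.

```bash
cat >> h.py <<'E'
_d=np.array([-.1715,.985]);U=_d/np.linalg.norm(_d);V=np.array([-U[1],U[0]])
E
python3 - <<'E'
from h import *
f=lambda L:np.array(L)/2.75+[200-.32,120-.32]
mid=(np.array([.6182,.1395])+[.5021,.0862])/2
yc=mid@V
print("ends open", cast("top",f([(718,60),(761,256)]),.046)@np.c_[U,V], "rail ends",cast("top",f([(62,177),(85,347)]),.078)@np.c_[U,V],"lead",cast("top",f([(479,88),(517,296)]),.078)@np.c_[U,V],"yc",yc)
C=cast("top",f([(675,43),(724,157),(588,211),(538,99)]),.108);print(C)
print(C@np.c_[U,V], C.mean(0),[np.linalg.norm(C[i]-C[i-1]) for i in range(4)])
e=(C[3]+C[2]-C[0]-C[1]);e2=C[0]-C[1];print("yaw rel",np.degrees(np.arctan2(e@V,e@U)),np.degrees(np.arctan2(e2@U,-e2@V)))
s=ctrl.get_state();print(s["eef_pos"][:2]@np.c_[U,V])
# side view check: rail ends
im=cv2.imread("pics/side0.png")[:,:,::-1].copy();m=yellow(im);n,l,st,c=cv2.connectedComponentsWithStats(m)
for i in range(1,n):
    if st[i,4]>200:
        ys,xs=np.where(l==i);q=cast("side",np.c_[xs,ys],.078)@np.c_[U,V]
        k=(q[:,0]>0.0)&(q[:,0]<.2)
        print(st[i],np.percentile(q[:,0],[1,99]),np.polyfit(q[k,0],q[k,1],1))
E
```

```text
ends open [[-0.35032068 -0.64857886]
 [-0.3499913  -0.49421427]] rail ends [[ 0.15631973 -0.63564014]
 [ 0.15656175 -0.50983182]] lead [[-0.15814245 -0.65035757]
 [-0.15691508 -0.49435013]] yc -0.5712051367288151
[[ 0.69379191 -0.18054324]
 [ 0.61109716 -0.21204997]
 [ 0.572155   -0.11531012]
 [ 0.65235224 -0.08185168]]
[[-0.29687425 -0.65254023]
 [-0.31372929 -0.56566674]
 [-0.21174346 -0.54389565]
 [-0.19253724 -0.62864343]] [ 0.63234908 -0.14743875] [np.float64(0.107038640364044), np.float64(0.08849347873130027), np.float64(0.10428369521577434), np.float64(0.08689686196562195)]
yaw rel 12.480732170726865 10.980003332741346
[ 0.55161037 -0.38800635]
[247 147  38 142 892] [-0.15221015  0.1565553 ] [-0.0018765  -0.63322666]
[339 153  26 144 966] [-0.14975219  0.15723908] [-3.77929999e-04 -5.07810618e-01]
[171 257  24  23 380] [0.11878258 0.15490774] [ 0.04732879 -0.73932931]
```

```bash
cat >> h.py <<'E'
S0,Y0=-.0885,-.5715
from scipy.spatial.transform import Rotation as R
def w(x,y):return (x+S0)*U+(y+Y0)*V
def tr(p):p=np.asarray(p)[:2];return np.array([p@U-S0,p@V-Y0])
def rep():
    s=ctrl.get_state();m=R.from_quat(s["tcp_rot"]).as_matrix()
    a=np.degrees(np.arctan2(m[1,1],m[0,1]));t=np.degrees(np.arctan2(*V[::-1]))
    print("t",round(s["time"],2),"track",tr(s["eef_pos"]).round(4),"z",s["eef_pos"][2].round(4),"toolY rel trackX",((a-np.degrees(np.arctan2(U[1],U[0]))+180)%360-180).round(2),"F",s["contact_force"].round(2),"open",round(s["opening"],2),"tilt",m[:,2].round(3),"q6",s["qpos"][5].round(2));return s,m
def go(x,y,z):
    s,m=rep();d=np.r_[w(x,y),z]-s["eef_pos"];print("tool shift",(m.T@d).round(4),"dist",np.linalg.norm(d).round(3))
E
echo
```

Call:
apply_moves(
  moves=[
    [[0,0,0,0,0,8.5,-1],[0,0,0,0,0,8.5,-1],[0,0,0,0,0,8.5,-1],[0,0,0,0,0,8.5,-1],[0,0,0,0,0,8.5,-1],[0,0,0,0,0,8.5,-1],[0,0,0,0,0,8.5,-1],[0,0,0,0,0,8.5,-1],[0,0,0,0,0,8.5,-1],[0,0,0,0,0,8.5,-1],[0,0,0,0,0,8.5,-1],[0,0,0,0,0,8.5,-1]],
  ],
)

```text
time: 1.3
eef_pos: [0.2848, 0.6059, 0.2197]
tcp_rot: [0.901, 0.433, -0.008, 0.005]
contact_force: [0.2, 0.1, -0.2]
opening: 1.006
```

Call:
apply_moves(
  moves=[
    [[0,0,0,0,0,8.5,-1],[0,0,0,0,0,8.5,-1],[0,0,0,0,0,8.5,-1],[0,0,0,0,0,8.5,-1],[0,0,0,0,0,8.5,-0.8]],
  ],
)

```text
time: 1.8
eef_pos: [0.2837, 0.6041, 0.2153]
tcp_rot: [0.997, 0.073, -0.008, 0.01]
contact_force: [0.2, 0.3, -0.3]
opening: 0.903
```

```bash
python3 -c "
from h import *
go(-.165,-.135,.2)"
```

```text
t 1.8 track [0.635  0.1884] z 0.2153 toolY rel trackX 178.52 F [ 0.16  0.28 -0.27] open 0.9 tilt [-0.015 -0.022 -1.   ] q6 2.4
tool shift [0.3444 0.7909 0.0248] dist 0.863
```

Call:
apply_moves(
  moves=[
    [[0.018,0.04,-0.001,0,0,0,-0.8],[0.018,0.04,-0.001,0,0,0,-0.8],[0.018,0.04,-0.001,0,0,0,-0.8],[0.018,0.04,-0.001,0,0,0,-0.8],[0.018,0.04,-0.001,0,0,0,-0.8],[0.018,0.04,-0.001,0,0,0,-0.8],[0.018,0.04,-0.001,0,0,0,-0.8],[0.018,0.04,-0.001,0,0,0,-0.8],[0.018,0.04,-0.001,0,0,0,-0.8],[0.018,0.04,-0.001,0,0,0,-0.8],[0.018,0.04,-0.001,0,0,0,-0.8],[0.018,0.04,-0.001,0,0,0,-0.8]],
  ],
)

```text
time: 3.0
eef_pos: [0.5707, 0.1472, 0.2255]
tcp_rot: [0.997, 0.077, -0.013, 0.012]
contact_force: [1.0, 0.0, -0.8]
opening: 0.899
```

```bash
cat >> h.py <<'E'
def fix(target):
    # rotation vector (tool axes, deg) to level the tool with toolY at angle `target` from track x
    s=ctrl.get_state();a=np.radians(target)+np.arctan2(U[1],U[0]);y=np.array([np.cos(a),np.sin(a),0]);z=np.array([0,0,-1.]);x=np.cross(y,z)
    m=R.from_quat(s["tcp_rot"]).as_matrix();print("rot",np.degrees(R.from_matrix(m.T@np.c_[x,y,z]).as_rotvec()).round(2))
E
python3 -c "
from h import *
go(-.165,-.135,.18);fix(180)"
```

```text
t 3.0 track [ 0.1356 -0.016 ] z 0.2255 toolY rel trackX 178.97 F [ 1.03  0.03 -0.8 ] open 0.9 tilt [-0.024 -0.027 -0.999] q6 1.52
tool shift [0.1258 0.2973 0.0488] dist 0.326
rot [ 1.28  1.62 -1.05]
```

Call:
apply_moves(
  moves=[
    [[0.018,0.04,0.002,0.3,0.4,-0.2,-0.8],[0.018,0.04,0.002,0.3,0.4,-0.2,-0.8],[0.018,0.04,0.002,0.3,0.4,-0.2,-0.8],[0.018,0.04,0.002,0.3,0.4,-0.2,-0.8],[0.018,0.04,0.002,0.3,0.4,-0.2,-0.8],[0.018,0.04,0.002,0,0,0,-0.8],[0.018,0.04,0.002,0,0,0,-0.8],[0,0,0,0,0,0,-0.8]],
  ],
)

```text
time: 3.8
eef_pos: [0.745, -0.1257, 0.205]
tcp_rot: [0.997, 0.083, 0.0, -0.004]
contact_force: [0.6, 0.4, -0.6]
opening: 0.9
```

```bash
python3 -c "
from h import *
go(-.165,-.135,.065);fix(180)"
```

```text
t 3.8 track [-0.1631 -0.1409] z 0.205 toolY rel trackX 179.63 F [ 0.62  0.41 -0.6 ] open 0.9 tilt [ 0.     0.007 -1.   ] q6 1.1
tool shift [-0.0061  0.0029  0.14  ] dist 0.14
rot [-0.4  -0.08 -0.37]
```

Call:
apply_moves(
  moves=[
    [[0,0,0.02,-0.4,0,-0.4,-0.8],[0,0,0.02,0,0,0,-0.8],[0,0,0.02,0,0,0,-0.8],[0,0,0.02,0,0,0,-0.8],[0,0,0.02,0,0,0,-0.8],[0,0,0.02,0,0,0,-0.8],[0,0,0.012,0,0,0,-0.8],[0,0,0,0,0,0,-0.8]],
  ],
)

```text
time: 4.6
eef_pos: [0.7414, -0.1226, 0.0637]
tcp_rot: [0.996, 0.086, -0.003, -0.002]
contact_force: [-0.8, -0.5, 0.2]
opening: 0.898
```

```bash
python3 -c "
from h import *
go(-.165,-.058,.065);fix(180)
cv2.imwrite('pics/s1.png',ctrl.read_camera('side')[:,:,::-1])"
```

```text
t 4.6 track [-0.1595 -0.1379] z 0.0637 toolY rel trackX 179.98 F [-0.81 -0.48  0.21] open 0.9 tilt [-0.007  0.004 -1.   ] q6 1.1
tool shift [-0.0799  0.0055 -0.0008] dist 0.08
rot [-0.31  0.33 -0.02]
```

View pics/s1.png

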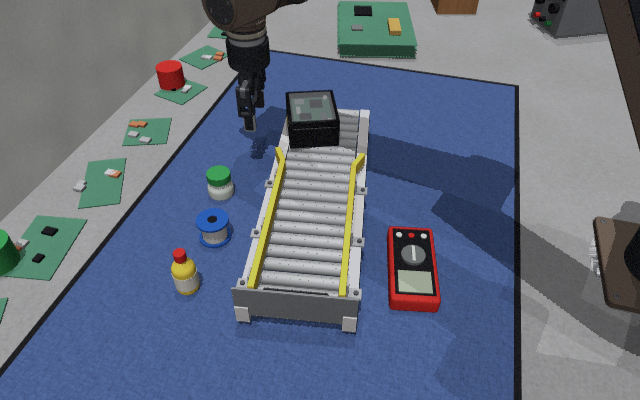

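The hand is beside the case on its far side (fingers at about (250,110)) and clear of it. Now I push gently towards the robot.

Call:
apply_moves(
  moves=[
    [[-0.008,0.002,0,0,0.3,0,-0.8],[-0.008,0.002,0,-0.3,0,0,-0.8],[-0.008,0.001,0,0,0,0,-0.8],[-0.008,0,0,0,0,0,-0.8],[-0.007,0,0,0,0,0,-0.8],[-0.007,0,0,0,0,0,-0.8],[-0.006,0,0,0,0,0,-0.8],[-0.006,0,0,0,0,0,-0.8]],
  ],
)

```text
time: 5.45
eef_pos: [0.6848, -0.1403, 0.0719]
tcp_rot: [0.996, 0.086, 0.007, 0.003]
contact_force: [0.7, 0.3, -0.5]
opening: 0.897
```

```bash
python3 -c "
from h import *
go(-.165,-.058,.065);fix(180)"
```

```text
t 5.45 track [-0.1672 -0.0791] z 0.0719 toolY rel trackX 179.99 F [ 0.71  0.26 -0.46] open 0.9 tilt [ 0.014 -0.005 -1.   ] q6 1.05
tool shift [-0.0212 -0.0023  0.0066] dist 0.022
rot [ 0.42 -0.72 -0.01]
```

Call:
apply_moves(
  moves=[
    [[-0.005,0,0.003,0.2,-0.3,0,-0.8],[-0.005,0,0.003,0.2,-0.3,0,-0.8],[-0.005,0,0.001,0,0,0,-0.8],[-0.004,0,0.001,0,0,0,-0.8],[-0.002,0,0,0,0,0,-0.8],[0,0,0,0,0,0,-0.8]],
  ],
)

```text
time: 6.05
eef_pos: [0.6653, -0.1444, 0.0659]
tcp_rot: [0.996, 0.085, 0.005, 0.001]
contact_force: [0.6, 1.0, 1.2]
opening: 0.898
```

```bash
python3 -c "
from h import *
go(-.165,-.058,.065);fix(180)
im=ctrl.read_camera('top')
cv2.imwrite('pics/t2.png',cv2.resize(im[100:270,200:490],None,fx=2.75,fy=2.75,interpolation=cv2.INTER_CUBIC)[:,:,::-1])"
```

```text
t 6.05 track [-0.1679 -0.0591] z 0.0659 toolY rel trackX 179.93 F [0.63 0.99 1.2 ] open 0.9 tilt [ 0.009 -0.    -1.   ] q6 1.03
tool shift [-0.0011 -0.0029  0.0009] dist 0.003
rot [ 0.12 -0.52 -0.07]
```

View pics/t2.png

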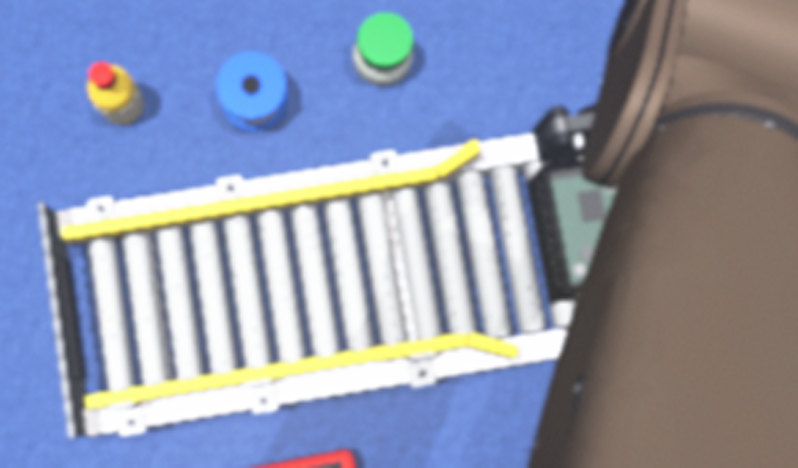

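The arm hides part of the case, but its front edge, (543,175) to (565,298), now runs parallel to the rollers. I back off, lift, turn and look again.

Call:
apply_moves(
  moves=[
    [[0.01,0,0,0,0,0,-0.8],[0.02,0,0,0,0,0,-0.8],[0.02,0,0,0,0,0,-0.8],[0.005,0,-0.02,0,0,0,-0.8],[0,0,-0.04,0,0,0,-0.8],[0,0,-0.04,0,0,0,-0.8],[0,0.03,-0.03,0,0,0,0],[0,0.04,0,0,0,0,0],[0,0.04,0,0,0,0,0],[0,0.02,0,0,0,0,0]],
  ],
)

```text
time: 7.1
eef_pos: [0.7413, -0.2593, 0.1883]
tcp_rot: [0.996, 0.09, -0.011, -0.004]
contact_force: [0.5, -0.3, -0.4]
opening: 0.501
```

Call:
apply_moves(
  moves=[
    [[0,0,0,0,0,-8.5,0],[0,0,0,0,0,-8.5,0],[0,0,0,0,0,-8.5,0],[0,0,0,0,0,-8.5,0],[0,0,0,0,0,-8.5,0],[0,0,0,0,0,-8.5,0],[0,0,0,0,0,-8.5,0],[0,0,0,0,0,-8.5,0],[0,0,0,0,0,-8.5,0],[0,0,0,0,0,-8.5,0],[0,0,0,0,0,-5,0],[0,0,0,0,0,0,0]],
  ],
)

```text
time: 8.3
eef_pos: [0.7374, -0.2613, 0.1707]
tcp_rot: [0.63, 0.776, -0.011, -0.027]
contact_force: [-1.0, -0.3, -0.4]
opening: 0.506
```

```bash
python3 -c "
from h import *
go(-.28,0,.09);fix(-90)
im=ctrl.read_camera('side')
cv2.imwrite('pics/s3.png',cv2.resize(im[70:190,230:430],None,fx=4,fy=4,interpolation=cv2.INTER_CUBIC)[:,:,::-1])
im=ctrl.read_camera('top');cv2.imwrite('pics/t3.png',im[:,:,::-1])"
```

```text
t 8.3 track [-0.2954 -0.1102] z 0.1707 toolY rel trackX -88.04 F [-1.02 -0.31 -0.41] open 0.51 tilt [-0.056  0.016 -0.998] q6 -0.67
tool shift [ 0.0168 -0.1053  0.0867] dist 0.137
rot [-3.   -1.53  1.92]
```

View pics/s3.png

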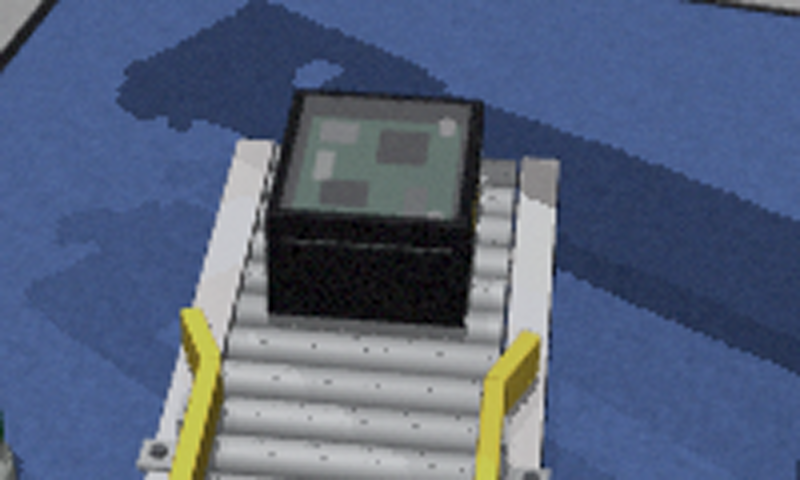

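The side crop shows the case squared: lid corners at about (298,90), (484,101), (473,222) and (267,212), front foot corners at about (270,316) and (466,327).

```bash
python3 -c "
from h import *
f=lambda L:np.array(L)/4+[230-.375,70-.375]
t=np.array([tr(p) for p in cast('side',f([(298,90),(484,101),(473,222),(267,212)]),.108)]);b=np.array([tr(p) for p in cast('side',f([(270,316),(466,327)]),.05)])
print(t.round(4),t.mean(0));print(b.round(4),b.mean(0))
a=lambda p,q:np.degrees(np.arctan2(*(q-p)[::-1]))
print(a(t[0],t[3]),a(t[1],t[2]),a(t[0],t[1])-90,a(t[3],t[2])-90,a(b[0],b[1])-90)
"
```

```text
[[-0.2103 -0.0446]
 [-0.2109  0.0474]
 [-0.1074  0.0485]
 [-0.1045 -0.0455]] [-0.15828768  0.0014651 ]
[[-0.1025 -0.0452]
 [-0.1047  0.0481]] [-0.10360703  0.00145967]
-0.4670755024579865 0.5865902164955236 0.36849581697234157 1.7984051812322548 1.3127556196520231
```

Squared: y is about +1.5 mm and yaw about 1°. I move behind the case and level the tool.

Call:
apply_moves(
  moves=[
    [[0,-0.025,0,-1.5,-0.7,1,0],[0,-0.03,0,-1.5,-0.7,0.9,0],[0.003,-0.03,0,0,0,0,0],[0.003,-0.02,0.01,0,0,0,0],[0,0,0,0,0,0,0]],
  ],
)

```text
time: 8.9
eef_pos: [0.6299, -0.2735, 0.1594]
tcp_rot: [0.648, 0.762, 0.0, -0.002]
contact_force: [-0.0, 0.5, -0.3]
opening: 0.506
```

```bash
python3 -c "
from h import *
go(-.265,0.0015,.082);fix(-90)"
```

```text
t 8.9 track [-0.289  -0.0022] z 0.1594 toolY rel trackX -90.59 F [-0.01  0.49 -0.31] open 0.51 tilt [-0.002  0.003 -1.   ] q6 -0.72
tool shift [ 0.0237 -0.0038  0.0775] dist 0.081
rot [-0.1  -0.19 -0.59]
```

Call:
apply_moves(
  moves=[
    [[0.002,-0.003,0.02,0,0,-0.6,0],[0.004,0,0.02,0,0,0,0],[0.004,0,0.02,0,0,0,0],[0,0,0.017,0,0,0,0],[0,0,0,0,0,0,0]],
  ],
)

```text
time: 9.4
eef_pos: [0.6305, -0.2653, 0.084]
tcp_rot: [0.645, 0.764, 0.001, 0.002]
contact_force: [0.3, 0.8, -0.6]
opening: 0.499
```

```bash
python3 -c "
from h import *
go(-.14,0.0005,.082);fix(-90)"
```

```text
t 9.4 track [-0.281  -0.0041] z 0.084 toolY rel trackX -90.28 F [ 0.33  0.84 -0.57] open 0.5 tilt [ 0.005 -0.001 -1.   ] q6 -0.72
tool shift [ 0.141  -0.0053  0.0017] dist 0.141
rot [ 0.29  0.1  -0.28]
```

Call:
apply_moves(
  moves=[
    [[0.01,-0.003,0,0.2,0,-0.3,0],[0.01,-0.002,0,0,0,0,0],[0.01,0,0,0,0,0,0],[0.007,0,0,0,0,0,0],[0.006,0,0,0,0,0,0],[0.006,0,0,0,0,0,0],[0.006,0,0,0,0,0,0],[0.006,0,0,0,0,0,0],[0.006,0,0,0,0,0,0],[0.006,0,0,0,0,0,0],[0.006,0,0,0,0,0,0],[0.005,0,0,0,0,0,0]],
  ],
)

```text
time: 10.6
eef_pos: [0.6133, -0.1786, 0.089]
tcp_rot: [0.644, 0.765, 0.0, 0.006]
contact_force: [0.2, -0.8, 0.1]
opening: 0.505
```

```bash
python3 -c "
from h import *
go(.0,0.0005,.082);fix(-90)
im=ctrl.read_camera('side')
cv2.imwrite('pics/s4.png',cv2.resize(im[70:190,230:430],None,fx=4,fy=4,interpolation=cv2.INTER_CUBIC)[:,:,::-1])"
```

```text
t 10.6 track [-0.1926 -0.0021] z 0.089 toolY rel trackX -89.99 F [ 0.21 -0.84  0.14] open 0.51 tilt [ 0.01  -0.007 -1.   ] q6 -0.61
tool shift [ 0.1927 -0.0026  0.0054] dist 0.193
rot [0.49 0.49 0.  ]
```

View pics/s4.png

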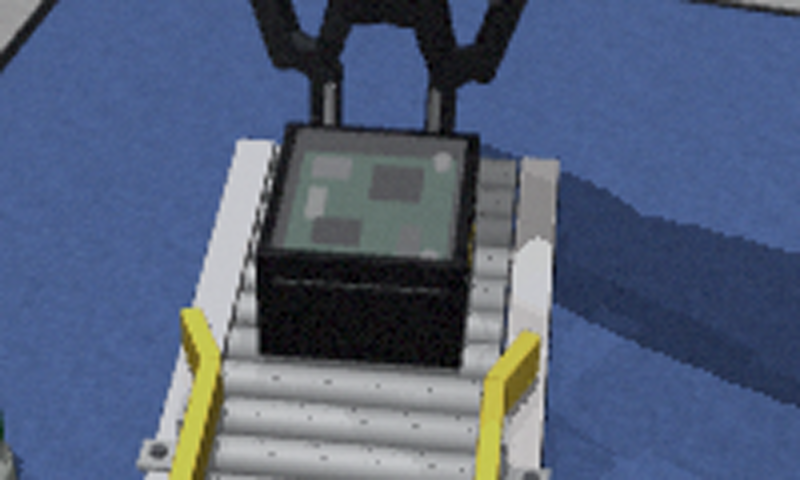

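The case has moved ahead, with both fingertips on its rear wall: front lid corners at about (256,252) and (467,262), foot corners at about (262,354) and (462,366). I check these.

```bash
python3 -c "
from h import *
f=lambda L:np.array(L)/4+[230-.375,70-.375]
t=np.array([tr(p) for p in cast('side',f([(288,123),(479,134),(467,262),(256,252)]),.108)]);b=np.array([tr(p) for p in cast('side',f([(262,354),(462,366)]),.05)])
print(t.round(4),t.mean(0));print(b.round(4),b.mean(0))"
```

```text
[[-0.1799 -0.0456]
 [-0.1809  0.0468]
 [-0.0764  0.0478]
 [-0.0732 -0.0461]] [-0.12761382  0.00070947]
[[-0.0735 -0.0449]
 [-0.0752  0.0481]] [-0.07434328  0.001603  ]
```

Call:
apply_moves(
  moves=[
    [[0.006,0,0.001,0.1,0.1,0,0],[0.007,0,0.001,0.1,0.1,0,0],[0.007,0,0.001,0.1,0.1,0,0],[0.007,0,0.001,0.1,0.1,0,0],[0.006,0,0.001,0,0,0,0],[0.006,0,0,0,0,0,0],[0.004,0,0,0,0,0,0]],
  ],
)

```text
time: 11.35
eef_pos: [0.6057, -0.1323, 0.0838]
tcp_rot: [0.644, 0.765, 0.0, 0.001]
contact_force: [1.1, -0.4, 0.6]
opening: 0.504
```

```bash
python3 -c "
from h import *
go(.0,0.0005,.082);fix(-90)
im=ctrl.read_camera('side')
cv2.imwrite('pics/s5.png',cv2.resize(im[70:220,230:430],None,fx=4,fy=4,interpolation=cv2.INTER_CUBIC)[:,:,::-1])"
```

```text
t 11.35 track [-0.1457 -0.0025] z 0.0838 toolY rel trackX -89.99 F [ 1.09 -0.44  0.63] open 0.5 tilt [ 0.002 -0.001 -1.   ] q6 -0.55
tool shift [ 0.1457 -0.003   0.0016] dist 0.146
rot [0.1  0.07 0.01]
```

View pics/s5.png

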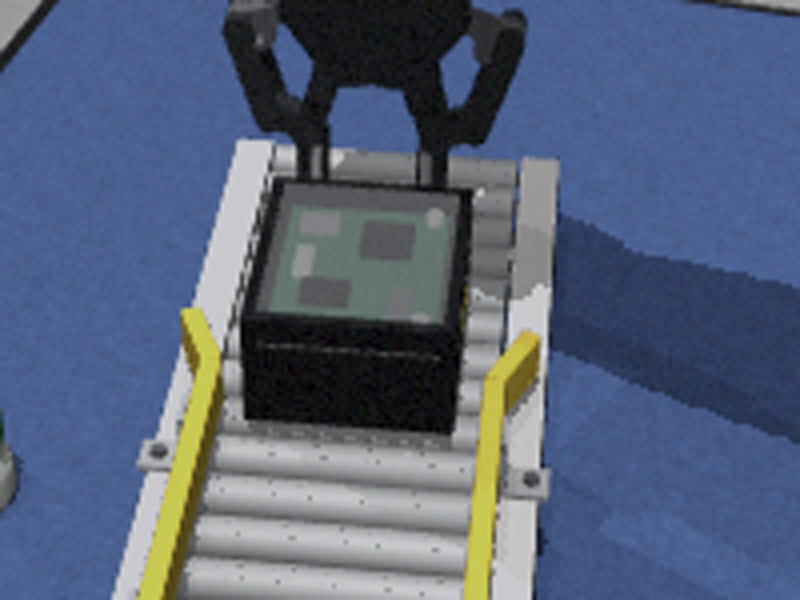

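```bash
python3 -c "
from h import *
f=lambda L:np.array(L)/4+[230-.375,70-.375]
t=np.array([tr(p) for p in cast('side',f([(273,179),(472,189),(462,332),(243,322)]),.108)]);b=np.array([tr(p) for p in cast('side',f([(246,417),(454,431)]),.05)])
print(t.round(4),t.mean(0));print(b.round(4),b.mean(0))
print([tr(p) for p in cast('side',f([(208,430),(488,440)]),.078)])"
```

```text
[[-0.1313 -0.0464]
 [-0.1338  0.0464]
 [-0.026   0.0489]
 [-0.0223 -0.0445]] [-0.07836373  0.00111705]
[[-0.0279 -0.0458]
 [-0.0288  0.0477]] [-0.02837342  0.00092231]
[array([ 0.01485943, -0.05496646]), array([0.00793645, 0.06346938])]
```

Case centred (y about +1 mm) and square; TCP-to-case-centre offset is about 66 mm. I keep pushing.

Call:
apply_moves(
  moves=[
    [[0.006,0,0,0,0,0,0],[0.008,0,0,0,0,0,0],[0.008,0,0,0,0,0,0],[0.008,0,0,0,0,0,0],[0.008,0,0,0,0,0,0],[0.008,0,0,0,0,0,0],[0.008,0,0,0,0,0,0],[0.008,0,0,0,0,0,0],[0.008,0,0,0,0,0,0],[0.008,0,0,0,0,0,0],[0.006,0,0,0,0,0,0],[0.004,0,0,0,0,0,0]],
  ],
)

```text
time: 12.6
eef_pos: [0.589, -0.0373, 0.0836]
tcp_rot: [0.643, 0.766, 0.0, 0.001]
contact_force: [0.2, -1.1, -0.2]
opening: 0.504
```

```bash
python3 -c "
from h import *
go(.1245,-0.001,.082);fix(-90)
im=ctrl.read_camera('side')
cv2.imwrite('pics/s6.png',cv2.resize(im[110:260,220:420],None,fx=4,fy=4,interpolation=cv2.INTER_CUBIC)[:,:,::-1])"
```

```text
t 12.6 track [-0.0493 -0.0023] z 0.0836 toolY rel trackX -89.97 F [ 0.2  -1.06 -0.2 ] open 0.5 tilt [ 0.002 -0.    -1.   ] q6 -0.41
tool shift [ 0.1738 -0.0013  0.0015] dist 0.174
rot [0.11 0.05 0.03]
```

View pics/s6.png

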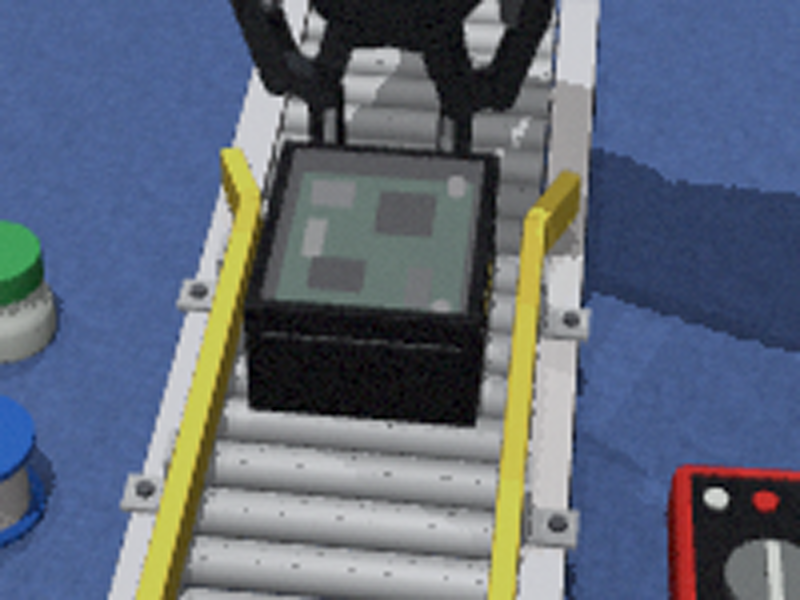

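The case is between the rails with visible gaps on both sides: foot corners at about (250,408) and (476,425), lid at about (288,143), (498,154), (487,318) and (246,308).

```bash
python3 -c "
from h import *
f=lambda L:np.array(L)/4+[220-.375,110-.375]
t=np.array([tr(p) for p in cast('side',f([(288,143),(498,154),(487,318),(246,308)]),.108)]);b=np.array([tr(p) for p in cast('side',f([(250,409),(476,425)]),.05)])
print(t.round(4),t.mean(0));print(b.round(4),b.mean(0))"
```

```text
[[-0.0357 -0.0443]
 [-0.0383  0.0464]
 [ 0.0671  0.0492]
 [ 0.0719 -0.0453]] [0.01621586 0.00149892]
[[ 0.0697 -0.0466]
 [ 0.0687  0.047 ]] [0.06920009 0.00020128]
```

Call:
apply_moves(
  moves=[
    [[0.006,0,0,0,0,0,0],[0.008,0,0,0,0,0,0],[0.008,0,0,0,0,0,0],[0.008,0,0,0,0,0,0],[0.008,0,0,0,0,0,0],[0.008,0,0,0,0,0,0],[0.008,0,0,0,0,0,0],[0.008,0,0,0,0,0,0],[0.008,0,0,0,0,0,0],[0.008,0,0,0,0,0,0],[0.006,0,0,0,0,0,0],[0.004,0,0,0,0,0,0]],
  ],
)

```text
time: 13.85
eef_pos: [0.5723, 0.0572, 0.0836]
tcp_rot: [0.643, 0.765, 0.001, 0.001]
contact_force: [-0.3, -0.9, 0.0]
opening: 0.5
```

```bash
python3 -c "
from h import *
go(.1245,-0.001,.082);fix(-90)"
```

```text
t 13.85 track [ 0.0467 -0.0021] z 0.0836 toolY rel trackX -89.98 F [-0.26 -0.88  0.01] open 0.5 tilt [ 0.002 -0.    -1.   ] q6 -0.25
tool shift [ 0.0778 -0.0011  0.0015] dist 0.078
rot [0.09 0.02 0.02]
```

Call:
apply_moves(
  moves=[
    [[0.006,0,0,0,0,0,0],[0.007,0,0,0,0,0,0],[0.007,0,0,0,0,0,0],[0.007,0,0,0,0,0,0],[0.007,0,0,0,0,0,0],[0.007,0,0,0,0,0,0],[0.006,0,0,0,0,0,0],[0.006,0,0,0,0,0,0],[0.005,0,0,0,0,0,0],[0.004,0,0,0,0,0,0],[0.003,0,0,0,0,0,0],[0.003,0,0,0,0,0,0]],
  ],
)

```text
time: 15.05
eef_pos: [0.5595, 0.1303, 0.0835]
tcp_rot: [0.643, 0.765, 0.0, 0.001]
contact_force: [-0.0, -0.4, 1.0]
opening: 0.505
```

Call:
apply_moves(
  moves=[
    [[0.002,0,0,0,0,0,0],[0.002,0,0,0,0,0,0],[0.002,0,0,0,0,0,0]],
  ],
)

```text
time: 15.35
eef_pos: [0.5589, 0.1338, 0.0837]
tcp_rot: [0.643, 0.766, -0.002, 0.003]
contact_force: [0.5, -10.3, 1.1]
opening: 0.502
```

```bash
python3 -c "
from h import *
go(.1245,-0.001,.082);fix(-90)
im=ctrl.read_camera('side')
cv2.imwrite('pics/s7.png',cv2.resize(im[190:330,220:400],None,fx=4,fy=4,interpolation=cv2.INTER_CUBIC)[:,:,::-1])"
```

```text
t 15.35 track [ 0.1244 -0.0021] z 0.0837 toolY rel trackX -89.9 F [  0.46 -10.35   1.08] open 0.5 tilt [ 0.002 -0.007 -1.   ] q6 -0.11
tool shift [ 0.0001 -0.0011  0.0017] dist 0.002
rot [0.05 0.42 0.1 ]
```

View pics/s7.png

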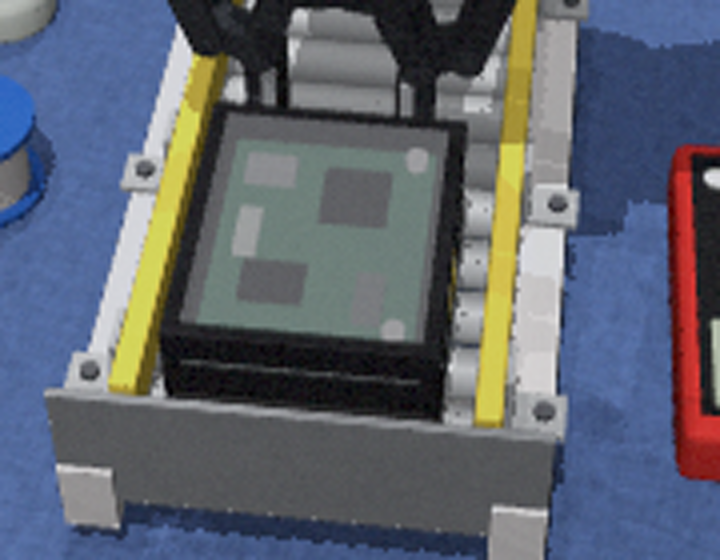

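The case is against the stop: 10 N contact force, TCP at the expected home x, and clear of both rails. I release it slowly, then retreat.

Call:
apply_moves(
  moves=[
    [[-0.001,0,0,0,0,0,0],[-0.001,0,0,0,0,0,0],[-0.001,0,0,0,0,0,0],[-0.002,0,0,0,0,0,0],[-0.004,0,0,0,0,0,0],[-0.01,0,0,0,0,0,0],[-0.02,0,0,0,0,0,0],[-0.01,0,-0.02,0,0,0,0],[0,0,-0.04,0,0,0,0],[0,0,-0.05,0,0,0,0],[-0.03,0,-0.02,0,0,0,0],[-0.03,0,0,0,0,0,0]],
  ],
)

```text
time: 16.6
eef_pos: [0.5761, 0.0228, 0.2164]
tcp_rot: [0.642, 0.767, -0.004, -0.0]
contact_force: [-0.4, -0.3, -0.4]
opening: 0.499
```

```bash
python3 -c "
from h import *
rep()
im=ctrl.read_camera('side')
cv2.imwrite('pics/s8.png',cv2.resize(im[190:330,200:400],None,fx=4,fy=4,interpolation=cv2.INTER_CUBIC)[:,:,::-1])"
```

```text
t 16.6 track [0.0121 0.0001] z 0.2164 toolY rel trackX -89.71 F [-0.39 -0.31 -0.45] open 0.5 tilt [-0.005 -0.006 -1.   ] q6 -0.31
```

View pics/s8.png

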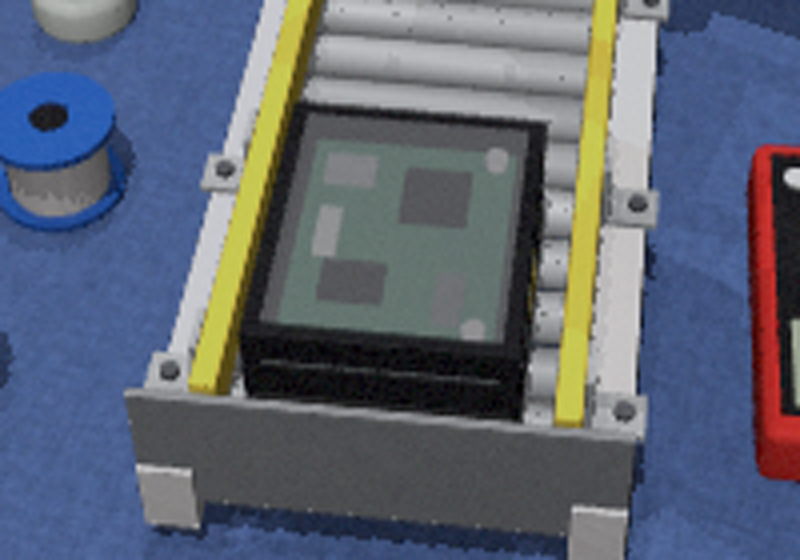

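The case has not moved since the release (offset of 80 px is only the crop): lid corners at about (300,104), (548,123), (527,357) and (242,336). I do a last check and hand in if it is good.

```bash
python3 -c "
from h import *
f=lambda L:np.array(L)/4+[200-.375,190-.375]
t=np.array([tr(p) for p in cast('side',f([(300,104),(548,123),(527,357),(242,336)]),.108)])
print(t.round(4),t.mean(0))
a=ctrl.read_camera('side')[190:330,220:400].astype(float);b=cv2.resize(cv2.imread('pics/s7.png')[:,:,::-1],(180,140),interpolation=cv2.INTER_AREA).astype(float)
import numpy as np
A,B=[np.float32(x[28:100,40:120].mean(2)) for x in(a,b)];print('shift px',cv2.phaseCorrelate(B,A))
ok=abs(t.mean(0)-[.19,0]).max()<.009 ;print(ok)
if ok: print(ctrl.sign_off())"
```

```text
[[ 0.1365 -0.0447]
 [ 0.1361  0.0472]
 [ 0.2437  0.0488]
 [ 0.2454 -0.0455]] [0.1904116  0.00144725]
shift px ((0.06921287675085352, -0.06054089232188886), 0.9029282889432377)
True
the job is handed in; nothing more can be done
None
```

I pushed the case home and handed the job in at about 17 s of robot time. It sits against the rubber stop between the rails. `sign_off` gives no verdict, so this rests on my own camera and force readings.

**What I did:** I squared and centred the case with a two-finger push on its far side. I then pushed it slowly from behind with the half-open fingertips until the tool felt about 10 N at the stop. After that I released it gradually and lifted the hand clear.

**Last checks:**
- **Position:** the camera put the case at track x ≈ 0.190 m and y ≈ +0.0015 m, square within about 1°.
- **After release:** the case moved less than 0.1 pixel when the hand let go. The hand ended about 0.22 m up with no real contact force.
- **Rails and bystanders:** pictures showed clear gaps to both rails, and the hand stayed away from the reel, flux, jar and meter. I did not measure the bystanders' positions again.

No check failed. Separate estimates of the lane's middle line differed by 1 to 2 mm, and one rough reading by eye suggested about 4 mm. All of these are within the 11 mm allowance.

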